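Hang the lift-off guard door on the engraving machine

TASK

Take the guard door out of its wooden stand and hang it back on the small engraving machine: holding it standing open, square to the machine's front, gently lower its two hinge knuckles onto the two hinge pins together until it sits fully home, and let go. Then swing the door shut against its stops with a light push. Never force or drop the door on the pins (they bend easily), and leave the grey filter panel and everything else where it is.

Things in the scene. Friction and masses are not known exactly. Their poses are not given: they have to be found in the camera images.
- machine: Small desktop engraving machine, a grey box 200 mm deep (its x), 220 wide (its y), 205 high, fixed to the table. Origin: centre of its underside. Its open front is the face x = -100 mm, looking along its -x. A hinge leaf bolted on the front carries two vertical round steel pins pointing up, one above the other on one vertical line (see hinge_line)
- hinge_line (a point): On the machine, axes as the machine's: nominal pin line (machine x = -120, y = +85 mm) at the lower seat, 60 mm above the table. The leaf is bolted through slotted holes along the machine's y: the true pin line stands anywhere up to 8 mm to either side of this point in machine y, differently each time (x and heights are true); it does not yield
- upper_seat (a point): On the machine: nominal pin line at the upper seat, 155 mm above the table (the lower seat is at 60). Seats are the tops of 16 mm wide, 10 mm thick collars on arms from the front. From each seat a pin 8.4 mm thick stands 16 mm up (tips at 76 and 171 mm), its top 1 mm chamfered by 1 mm
- stops (a point): On the machine's front: midpoint between the ends of two rubber stops, 14 mm in front of the face (machine x = -114, y = -50 mm; stops at z = 75 and 165 mm). The inner face of the shut door rests on them
- door: Loose guard door, 0.3 to 0.5 kg: upright flat plate, aluminium frame and clear pane, 138 mm long (its x), 12 thick (its y), 170 high (its z). Origin: centre of its underside, within 7 mm under its centre of mass. Two hinge knuckles on its -x edge. Starts upright in a stand's slot, knuckles to the stand's -x end. Hung home, its underside is 30 mm above the table and it turns freely
- door_axis (a point): On the door, axes as the door's: on the bore line of the knuckles (door x = -81, y = 0 mm) at the underside of the lower knuckle, 30 mm above the door's underside; the upper knuckle's underside is at 125 mm. Knuckles: sleeves 24 mm outside, 11 mm bore, 24 mm tall, open at both ends, oiled. Fully home this point is 60 mm above the table
- door_top (a point): On the door, axes as the door's: middle of its top edge, 170 mm above its underside; a good place to grip across the 12 mm thickness (solid flat rail 45 mm deep, with a non-slip finish)
- door_edge (a point): On the door, axes as the door's: middle of its free edge (without knuckles), half way up. Hung open square to the front, the door points from the pins along the machine's -x; shut, along its -y with this point about 20 mm in front of the face (machine x = -120 mm). The hung door stays where it is left and may sag by 0.03 rad
- stand_a: Fixed wooden stand that holds the door: 100 mm long (its x), 46 wide (its y), one slot along its x in the middle, 16 mm wide, slot floor 10 mm and walls 40 mm above the table. Origin: centre of its underside
- stand_b: Same kind of stand, farther to the left, holding the filter panel. Origin: centre of its underside
- panel: bystander: framed grey filter panel without knuckles, 120 mm long, 12 mm thick, 110 mm high, loose in the other stand's slot. Origin: centre of its underside
- mug: bystander: white mug, 76 mm wide, 90 mm high. Origin: centre of its underside
- tape: bystander: grey roll of tape lying flat, 84 mm wide, 22 mm high, lying between the stands and the machine. Origin: centre of its underside
- wrench: bystander: steel wrench lying flat, 150 mm long. Origin: about its middle
- glue: bystander: white bottle, 52 mm wide, 130 mm high. Origin: centre of its underside
- pencup: bystander: black cup, 76 mm wide, 95 mm high. Origin: centre of its underside
- calibre: bystander: steel caliper lying flat, 130 mm long, 10 mm high. Origin: about its middle

How it is judged:
By the outcome, as a careful person would: the job done as asked, in the order asked, and still so for the second after the job is handed in, with the robot touching nothing.
It also fails if it takes over 72 s, if anything falls off the work surface, if the arm or the gripper's body presses on something with over 40 N, if the wrist force passes 120 N, or if a joint passes its speed limit or range.

ROBOT

A 6-joint arm with a two-finger parallel gripper is mounted at the origin on the work surface. World frame = base frame: x ahead of the robot, y to its left, z up, the work surface at z = 0. Lengths are in m, angles in rad, forces in N, time in s.
With the tool pointing down it reaches from about 0.25 to 0.725 m from the base axis. Payload 4 kg.
Tool frame: the origin (TCP) lies on the centre line of the jaws, within the pads' length; the fingertips stand ahead of it and the grasp point (between the pads) lies 11 mm behind it (bot.tip_extent is the z of the fingertips in the tool frame, in m); z points along the fingers, y is the direction in which the jaws open and shut (so a half turn about z gives the same grasp; the last joint's range is limited). The gripper opens to 85 mm and grips with 20 to 120 N. Pads are 22 mm wide; open, the fingers measure 114 mm over their backs; the gripper's body (76 mm by 85 mm) begins 54 mm behind the grasp point. The pads swing forward as they close: fully open they stand 13 mm farther back than shut.
Start: joints at [1.216, 0.241, 0.005, 1.335, 0, 1.571], TCP at [0.174, 0.469, 0.239] pointing down, gripper open.
Joint ranges: [-2.72, 2.72], [-1.05, 1.87], [-1.09, 1.28], [-1.99, 2.15], [-1.42, 1.44], [-3.14, 3.14]. Speed limits (rad/s): [2.79, 2.79, 3.14, 3.14, 3.14, 3.14].

INTERFACE

Orientations are given as a unit quaternion [x, y, z, w].
In Python, from workcell import bot gives the robot as it stands.
- The arm moves only by the shell command python3 -m jog 'ROWS'. ROWS is JSON, a list that holds one entry, the list of rows, each a list of 7 numbers: the shift along the world's x, y, z in m, then the turn, a rotation vector about the world's x, y, z in degrees, then the closure in counts, from 0 (fully open) to 255 (shut). In form: [[[tx, ty, tz, ax, ay, az, fingers], ...]]. A call has 1 to 10 rows; each row is the pose to reach, as a shift and turn from the pose commanded when the call began; what a row does not reach only later rows make up. A row lasts 1/12 s, in which the tool goes at most 41.7 mm and 7.16 degrees, less where a joint would pass 70% of its speed; a pose out of reach is approached as far as the arm can. A call with a gripper value outside its range is refused whole. The fingers move at their own pace and stop on an object; the grip force is fixed at half the most. Time passes only in rows, so rows that repeat a pose let the fingers close. It gives the time, the measured TCP pose, the force and the opening at its end, in the units of the state.
- bot.get_obs(): the state, without advancing time (a new reading comes with each control period).
- bot.camera(name): name is "scene" or "top" or "wrist"; returns the picture (400x640x3 uint8, blue, green, red); there is no depth.
- bot.camera_model(name): a dict with "K" (3x3 intrinsics, pixels), "T" (4x4, takes a point from camera to world coordinates). Camera axes: x right, y down, z forward; pixel columns grow to the right and rows downward; lengths in m; the calibration is good to about 2 mm. A picture is of the moment at which its call begins: read the wrist's pose just before it. camera_model takes no time and is no camera call; for the wrist camera it gives the pose at the moment of the call.
- bot.job_done(): hands the job in, once; it reports no verdict.
The state is a dict: "clock": time; "joint_pos": joint angles; "joint_vel": joint speeds; "tau": joint torques, N m; "eef_pos": TCP position; "tool_rot": TCP orientation; "ft_force": force on the tool from outside, world axes, zero at the start; "ft_torque": the same for the moment, N m; "grip_width": finger opening in m.
Only numpy, scipy, OpenCV 4.12 (cv2) and the standard library are available. Lean on these libraries where they do the work, as an engineer would, in place of code of your own. Each camera call takes 0.05 s, during which the arm holds its last target. There are 200 camera calls.

## Working session

There is one attempt and no reset: what is moved stays moved. The work goes in short steps, Python scripts to look and compute and a shell command to move; the robot and the scene stay as the last step left them, time stands still between calls to the robot, and variables do not carry over. Pictures are saved under pics/ and viewed, about 8 in all and at most 12, crops included, and the job is handed in when it is done.

```bash
mkdir -p pics; cat > h.py <<'E'
import numpy as np, cv2
from workcell import bot
def snap(c,name):
    m=bot.camera_model(c); im=bot.camera(c); cv2.imwrite(f'pics/{name}.png',im); np.savez(f'pics/{name}.npz',K=m['K'],T=m['T']); return im
def load(name):
    d=np.load(f'pics/{name}.npz'); return np.array(d['K']),np.array(d['T'])
def ray(name,u,v):
    K,T=load(name); d=T[:3,:3]@np.linalg.solve(K,[u,v,1.]); return T[:3,3],d
def at_z(name,u,v,z):
    o,d=ray(name,u,v); return o+d*(z-o[2])/d[2]
def proj(name,p):
    K,T=load(name); q=K@(T[:3,:3].T@(np.asarray(p,float)-T[:3,3])); return q[:2]/q[2]
E
python3 - <<'E'
from h import *
a=snap('scene','s0');b=snap('top','t0')
o=bot.get_obs();print({k:np.round(v,3) for k,v in o.items()},bot.tip_extent)
for n in('s0','t0'):print(*[np.round(x,3) for x in load(n)])
E
```

```text
{'clock': np.float64(0.1), 'joint_pos': array([1.216, 0.241, 0.004, 1.335, 0.   , 1.571]), 'joint_vel': array([ 0.   , -0.003,  0.004,  0.002,  0.002, -0.002]), 'tau': array([ 0.0000e+00, -3.7314e+01,  2.5301e+01,  1.1000e-02,  0.0000e+00,
       -0.0000e+00]), 'eef_pos': array([0.173, 0.468, 0.239]), 'tool_rot': array([ 0.176,  0.984, -0.001, -0.   ]), 'ft_force': array([ 0.154,  0.256, -0.271]), 'ft_torque': array([ 0.071, -0.002,  0.023]), 'grip_width': np.float64(0.085)} 0.008
[[499.469   0.    321.079]
 [  0.    499.469 201.061]
 [  0.      0.      1.   ]] [[-0.662  0.618 -0.424  1.037]
 [ 0.749  0.537 -0.387  0.497]
 [-0.011 -0.574 -0.818  0.999]
 [ 0.     0.     0.     1.   ]]
[[434.674   0.    319.508]
 [  0.    434.674 198.552]
 [  0.      0.      1.   ]] [[-0.014 -0.98   0.198  0.418]
 [-1.     0.012 -0.009  0.071]
 [ 0.006 -0.198 -0.98   1.1  ]
 [ 0.     0.     0.     1.   ]]
```

View pics/t0.png

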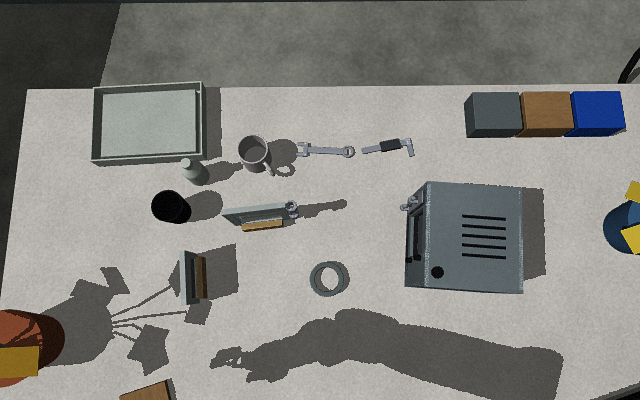

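View pics/s0.png

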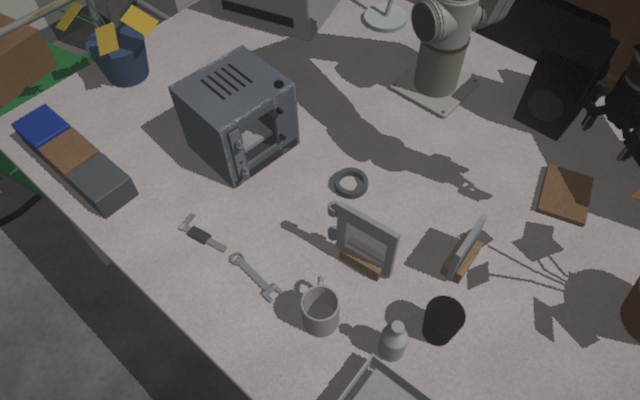

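The top view shows the machine at (465,237) with its front facing left, which is world +y. The hinge pins are near (408,203). The door is at (260,215) with its knuckles at (292,208), and the tape lies at (329,279). I'll enlarge these areas.

```bash
python3 - <<'E'
import cv2,numpy as np
t=cv2.imread('pics/t0.png');s=cv2.imread('pics/s0.png')
def c(im,x,y,w,h,k):return cv2.resize(im[y:y+h,x:x+w],None,fx=k,fy=k,interpolation=cv2.INTER_CUBIC)
out=np.zeros((600,800,3),np.uint8)
a=c(t,215,190,90,50,5);out[:250,:450]=a
b=c(t,400,175,130,125,2.8);out[250:600,:364]=b
d=c(s,320,190,85,95,3.6);out[:342,460:766]=d
e=c(s,165,40,140,150,1.7);out[345:600,400:638]=e
out=np.clip(out*1.3,0,255).astype(np.uint8)
cv2.imwrite('pics/c1.png',out)
E
```

```text
(no output)
```

View pics/c1.png

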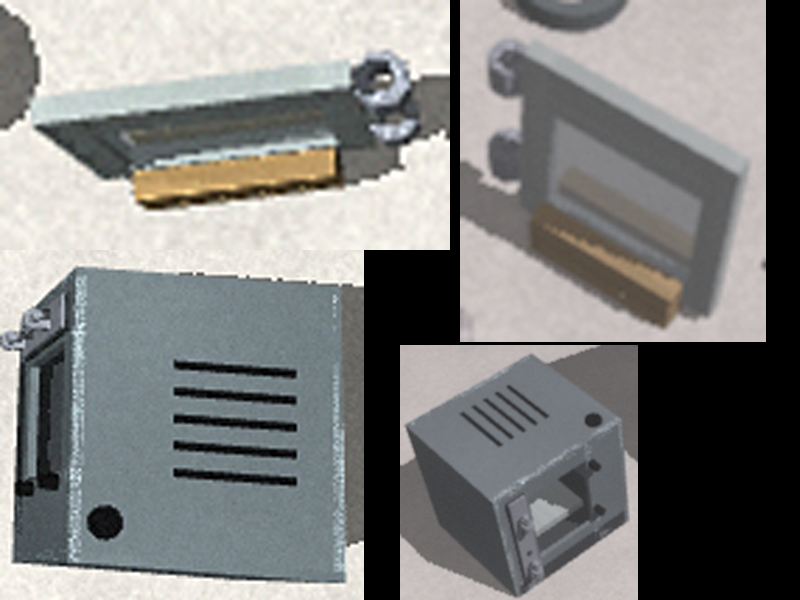

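```bash
python3 - <<'E'
from h import *
from scipy.optimize import least_squares
P=[(428.6,181.4,-100,110),(522.5,188.2,100,110),(522.5,293.6,100,-110),(425.7,287.5,-100,-110)]
W=np.array([at_z('t0',u,v,.205)[:2] for u,v,_,_ in P]);L=np.array([p[2:] for p in P])/1000
f=lambda q:(L@np.array([[np.cos(q[2]),np.sin(q[2])],[-np.sin(q[2]),np.cos(q[2])]])+q[:2]-W).ravel()
r=least_squares(f,[*W.mean(0),-1.57]);x,y,a=r.x;print('machine',x,y,np.degrees(a),np.round(r.fun*1000,1))
R=np.array([[np.cos(a),-np.sin(a)],[np.sin(a),np.cos(a)]])
hp=R@[-.12,.085]+[x,y];print('hinge nominal',hp)
for z,p in((.171,(413.6,199.3)),(.076,(403.6,207))):
  w=at_z('t0',*p,z)[:2];print('pin',z,w,R.T@(w-[x,y]))
for z in(.06,.076,.155,.171):print(z,proj('t0',[*hp,z]),proj('s0',[*hp,z]))
l=at_z('t0',221.6,212.2,.18);k=at_z('t0',285.2,204.8,.18);b=at_z('t0',291,206,.159)
print('door ends',l,k,np.linalg.norm(l-k),'mid',(l+k)/2,'dir(+x)',np.degrees(np.arctan2(*(l-k)[1::-1])),'bore',b)
print('tape',at_z('t0',329,278,.022))
E
```

```text
machine 0.5147908510656747 -0.2566830555336423 -95.17570399657946 [ 0.5  1.4 -0.3  0.3 -1.8 -3.1  1.6  1.4]
hinge nominal [ 0.61026952 -0.1448402 ]
pin 0.171 [ 0.60125629 -0.14218539] [-0.1218309   0.07578403]
pin 0.076 [ 0.60153495 -0.13897731] [-0.12505104  0.07577215]
0.06 [404.53021361 204.62076482] [242.75100398 172.23261018]
0.076 [405.84945665 203.38965606] [241.80980363 168.04039469]
0.155 [412.99114564 196.7250798 ] [236.84010636 145.90478681]
0.171 [414.57929949 195.24302527] [235.76290528 141.10680829]
door ends [0.57637245 0.27324586 0.18      ] [0.59081437 0.13713612 0.18      ] 0.13687377794727415 mid [0.58359341 0.20519099 0.18      ] dir(+x) 96.05670625509791 bore [0.59192738 0.12588394 0.159     ]
tape [0.4375783  0.04126306 0.022     ]
```

```bash
python3 -m jog '[[[0.41,-0.264,0.03,0,0,-63.6,0],[0.41,-0.264,0.03,0,0,-63.6,0],[0.41,-0.264,0.03,0,0,-63.6,0],[0.41,-0.264,0.03,0,0,-63.6,0],[0.41,-0.264,0.03,0,0,-63.6,0],[0.41,-0.264,0.03,0,0,-63.6,0],[0.41,-0.264,0.03,0,0,-63.6,0],[0.41,-0.264,0.03,0,0,-63.6,0],[0.41,-0.264,0.03,0,0,-63.6,0],[0.41,-0.264,0.03,0,0,-63.6,0]]]'
python3 -m jog '[[[0.04,-0.025,0.005,0,0,0,0],[0.04,-0.025,0.005,0,0,0,0],[0.04,-0.025,0.005,0,0,0,0]]]'
python3 - <<'E'
from h import *
o=bot.get_obs();print(o['eef_pos'],o['tool_rot'],o['clock'],o['joint_pos'])
E
```

```text
clock: 0.93
eef_pos: [0.5246, 0.2421, 0.2645]
tool_rot: [0.67, 0.742, -0.0, -0.0]
ft_force: [-0.3, 0.6, -0.0]
grip_width: 0.0853
clock: 1.18
eef_pos: [0.5652, 0.2166, 0.2685]
tool_rot: [0.67, 0.742, -0.001, -0.0]
ft_force: [-0.2, 0.4, 0.8]
grip_width: 0.0853
[0.56521961 0.21657824 0.26854314] [ 6.70346507e-01  7.42047879e-01 -6.58235526e-04 -2.68247059e-04] 1.1833 [ 3.65976444e-01  4.50633954e-01  3.80847576e-01  1.50242663e+00
 -1.18094522e-04  1.83532828e+00]
```

```bash
python3 -m jog '[[[0.018,-0.011,0,0,0,0,0],[0.018,-0.011,0,0,0,0,0],[0.018,-0.011,0,0,0,0,0],[0.018,-0.011,0,0,0,0,0]]]'
python3 - <<'E'
from h import *
im=snap('wrist','w1');snap('top','t1')
print(np.round(load('w1')[1],3), bot.get_obs()['eef_pos'])
l=np.array([.57637,.27325,.18]);k=np.array([.59081,.13714,.18])
print(proj('w1',l),proj('w1',k),proj('w1',[.5919,.1259,.159]))
E
```

```text
clock: 1.52
eef_pos: [0.58, 0.2087, 0.2697]
tool_rot: [0.668, 0.744, -0.0, -0.001]
ft_force: [-0.4, -0.1, -0.2]
grip_width: 0.0851
[[ 0.994  0.102  0.033  0.571]
 [ 0.107 -0.939 -0.326  0.292]
 [-0.002  0.328 -0.945  0.404]
 [ 0.     0.     0.     1.   ]] [0.58017559 0.20873893 0.27007067]
[322.71555854 107.02949149] [321.27844267 293.43220784] [320.75933921 289.97872516]
```

View pics/w1.png

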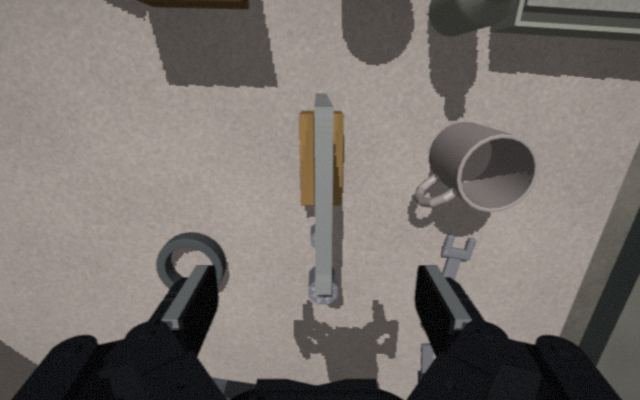

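The rail is centred at u≈323 and runs straight up the image, which agrees with the estimate to about 1 mm. I'll go down around it.

```bash
python3 -m jog '[[[0.003,-0.002,-0.03,0,0,0,0],[0.003,-0.002,-0.06,0,0,0,0],[0.003,-0.002,-0.09,0,0,0,0],[0.003,-0.002,-0.11,0,0,0,0],[0.003,-0.002,-0.12,0,0,0,0],[0.003,-0.002,-0.12,0,0,0,0],[0.003,-0.002,-0.12,0,0,0,0],[0.003,-0.002,-0.12,0,0,0,0],[0.003,-0.002,-0.12,0,0,0,0]]]'
```

```text
clock: 2.37
eef_pos: [0.5856, 0.2063, 0.1522]
tool_rot: [0.669, 0.744, 0.002, 0.001]
ft_force: [0.7, -0.6, -0.4]
grip_width: 0.0856
```

```bash
python3 -m jog '[[[-0.001,0,0,0,0,0,120],[-0.001,0,0,0,0,0,200],[-0.001,0,0,0,0,0,255],[-0.001,0,0,0,0,0,255],[-0.001,0,0,0,0,0,255],[-0.001,0,0,0,0,0,255],[-0.001,0,0,0,0,0,255],[-0.001,0,0,0,0,0,255],[-0.001,0,0,0,0,0,255],[-0.001,0,0,0,0,0,255]]]'
python3 -m jog '[[[0,0,0,0,0,0,255],[0,0,0,0,0,0,255],[0,0,0,0,0,0,255],[0,0,0,0,0,0,255],[0,0,0.005,0,0,0,255],[0,0,0.01,0,0,0,255],[0,0,0.02,0,0,0,255],[0,0,0.02,0,0,0,255]]]'
```

```text
clock: 3.2
eef_pos: [0.5837, 0.2058, 0.15]
tool_rot: [0.669, 0.744, 0.0, 0.0]
ft_force: [1.1, 0.7, 1.4]
grip_width: 0.0115
clock: 3.87
eef_pos: [0.5837, 0.2059, 0.1718]
tool_rot: [0.669, 0.743, 0.001, 0.0]
ft_force: [0.5, -0.3, -3.0]
grip_width: 0.0111
```

The door is held, with about 3 N of weight. If I regrip with the hand turned half round, the wrist camera will look straight at the knuckles and pins. I'll set the door back in its slot and do that.

```bash
python3 -m jog '[[[0,0,-0.008,0,0,0,255],[0,0,-0.014,0,0,0,255],[0,0,-0.018,0,0,0,255],[0,0,-0.02,0,0,0,255],[0,0,-0.02,0,0,0,255],[0,0,-0.0205,0,0,0,200],[0,0,-0.0205,0,0,0,100],[0,0,-0.0205,0,0,0,0],[0,0,-0.0205,0,0,0,0],[0,0,-0.0205,0,0,0,0]]]'
python3 -m jog '[[[0,0,0,0,0,0,0],[0,0,0,0,0,0,0],[0,0,0,0,0,0,0],[0,0,0.03,0,0,0,0],[0,0,0.07,0,0,0,0],[0,0,0.1,0,0,0,0],[0,0,0.13,0,0,0,0],[0,0,0.13,0,0,0,0]]]'
for i in 1 2 3; do python3 -m jog '[[[0,0,0,0,0,60,0],[0,0,0,0,0,60,0],[0,0,0,0,0,60,0],[0,0,0,0,0,60,0],[0,0,0,0,0,60,0],[0,0,0,0,0,60,0],[0,0,0,0,0,60,0],[0,0,0,0,0,60,0],[0,0,0,0,0,60,0]]]'; done
python3 -m jog '[[[0,0,0,0,0,0,0],[0,0,0,0,0,0,0]]]'
python3 - <<'E'
from h import *
snap('wrist','w2');o=bot.get_obs();print(o['joint_pos'],o['clock'])
print(proj('w2',[.57637,.27325,.18]),proj('w2',[.59081,.13714,.18]),proj('w2',[.5919,.1259,.159]))
E
```

```text
clock: 4.7
eef_pos: [0.5833, 0.2058, 0.1494]
tool_rot: [0.669, 0.744, -0.0, -0.0]
ft_force: [0.6, -0.3, 0.8]
grip_width: 0.0659
clock: 5.37
eef_pos: [0.5859, 0.2066, 0.2873]
tool_rot: [0.669, 0.744, 0.006, 0.003]
ft_force: [0.6, 0.2, 0.5]
grip_width: 0.0851
clock: 6.12
eef_pos: [0.5833, 0.2057, 0.2791]
tool_rot: [0.205, 0.979, -0.0, -0.0]
ft_force: [-0.2, 0.8, -0.3]
grip_width: 0.0858
clock: 6.87
eef_pos: [0.5833, 0.2057, 0.2791]
tool_rot: [-0.312, 0.95, -0.0, -0.0]
ft_force: [-0.3, 0.1, 0.8]
grip_width: 0.0857
clock: 7.62
eef_pos: [0.5833, 0.2057, 0.2791]
tool_rot: [0.745, -0.667, -0.0, 0.0]
ft_force: [0.1, -0.2, -0.8]
grip_width: 0.0851
clock: 7.78
eef_pos: [0.5833, 0.2057, 0.2792]
tool_rot: [0.743, -0.669, -0.0, 0.0]
ft_force: [-0.4, -0.4, 0.4]
grip_width: 0.0856
[ 3.39007460e-01  4.78455435e-01  4.51723939e-01  1.54424300e+00
  7.38141875e-06 -1.33642478e+00] 7.8333
[314.97595814 283.4612502 ] [314.49872913 101.5055952 ] [314.70354983  82.58470766]
```

View pics/w2.png

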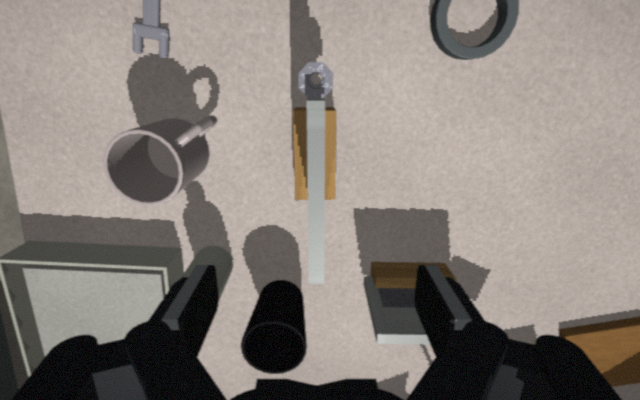

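The knuckle bore shows at (316,79) with the rail centred at u≈316, so the hand is well aligned. From here the camera looks straight down the bores. I'll regrip.

```bash
python3 -m jog '[[[0,0,-0.03,0,0,0,0],[0,0,-0.06,0,0,0,0],[0,0,-0.09,0,0,0,0],[0,0,-0.115,0,0,0,0],[0,0,-0.129,0,0,0,0],[0,0,-0.129,0,0,0,100],[0,0,-0.129,0,0,0,180],[0,0,-0.129,0,0,0,255],[0,0,-0.129,0,0,0,255],[0,0,-0.129,0,0,0,255]]]'
python3 -m jog '[[[0,0,0,0,0,0,255],[0,0,0,0,0,0,255],[0,0,0,0,0,0,255],[0,0,0,0,0,0,255],[0,0,0,0,0,0,255],[0,0,0.01,0,0,0,255],[0,0,0.03,0,0,0,255],[0,0,0.06,0,0,0,255],[0,0,0.06,0,0,0,255],[0,0,0.06,0,0,0,255]]]'
python3 - <<'E'
from h import *
o=bot.get_obs();p=o['eef_pos'];q=o['tool_rot'];print(p,q,o['ft_force'])
from scipy.spatial.transform import Rotation as R
ty=R.from_quat(q).as_matrix()[:,1];print('jaw',np.degrees(np.arctan2(ty[1],ty[0])))
E
```

```text
clock: 8.67
eef_pos: [0.5844, 0.2061, 0.1522]
tool_rot: [0.743, -0.669, 0.001, -0.001]
ft_force: [0.9, 0.5, -0.6]
grip_width: 0.0255
clock: 9.5
eef_pos: [0.5841, 0.2059, 0.2116]
tool_rot: [0.744, -0.669, 0.001, -0.001]
ft_force: [-0.2, 0.3, -3.7]
grip_width: 0.0113
[0.58410744 0.20591521 0.21162561] [ 7.43523318e-01 -6.68708678e-01  6.47569800e-04 -1.16622143e-03] [-0.24660403  0.28687076 -3.72221462]
jaw -173.93509218368814
```

```bash
python3 -m jog '[[[0.003,-0.024,0,0,0,-1.5,255],[0.006,-0.05,0,0,0,-3,255],[0.01,-0.08,0,0,0,-4.5,255],[0.013,-0.11,0,0,0,-6,255],[0.016,-0.14,0,0,0,-7.5,255],[0.019,-0.17,0,0,0,-9,255],[0.022,-0.195,0,0,0,-10,255],[0.025,-0.213,0,0,0,-11,255],[0.027,-0.22,0,0,0,-11.2,255],[0.027,-0.22,0,0,0,-11.2,255]]]'
python3 -m jog '[[[0,0,0,0,0,0,255],[0,0,0,0,0,0,255],[0,0,0,0,0,0,255]]]'
cat > est.py <<'E'
from h import *
from scipy.spatial.transform import Rotation as R
o=bot.get_obs();p=o['eef_pos'];ty=R.from_quat(o['tool_rot']).as_matrix()[:,1];a=np.degrees(np.arctan2(-ty[1],-ty[0]))+90
print('t',o['clock'],'tcp',p.round(4),'door dir',a.round(2),'F',np.round(o['ft_force'],1),'T',np.round(o['ft_torque'],2),'w',o['grip_width'])
E
python3 - <<'E'
from est import *
im=snap('wrist','w3')
pin=np.array([.6018,-.1437])
for z in (.06,.076,.155,.171): print(z,proj('w3',[*pin,z]))
cv2.imwrite('pics/w3c.png',cv2.resize(im[0:200,200:460],None,fx=3,fy=3,interpolation=cv2.INTER_CUBIC))
E
```

```text
clock: 10.33
eef_pos: [0.6094, -0.0161, 0.2081]
tool_rot: [-0.674, 0.739, 0.001, -0.002]
ft_force: [0.4, 0.7, -3.4]
grip_width: 0.0112
clock: 10.58
eef_pos: [0.61, -0.0128, 0.2099]
tool_rot: [-0.676, 0.737, 0.001, -0.0]
ft_force: [0.3, 0.1, -4.6]
grip_width: 0.0115
t 10.5833 tcp [ 0.61   -0.0128  0.2099] door dir 84.99 F [ 0.3  0.1 -4.6] T [-0.05 -0.03 -0.03] w 0.011490257544258425
0.06 [310.64425539   8.4717609 ]
0.076 [310.33524323   4.24528977]
0.155 [307.97433654 -28.04568489]
0.171 [307.20786589 -38.52898107]
```

View pics/w3c.png

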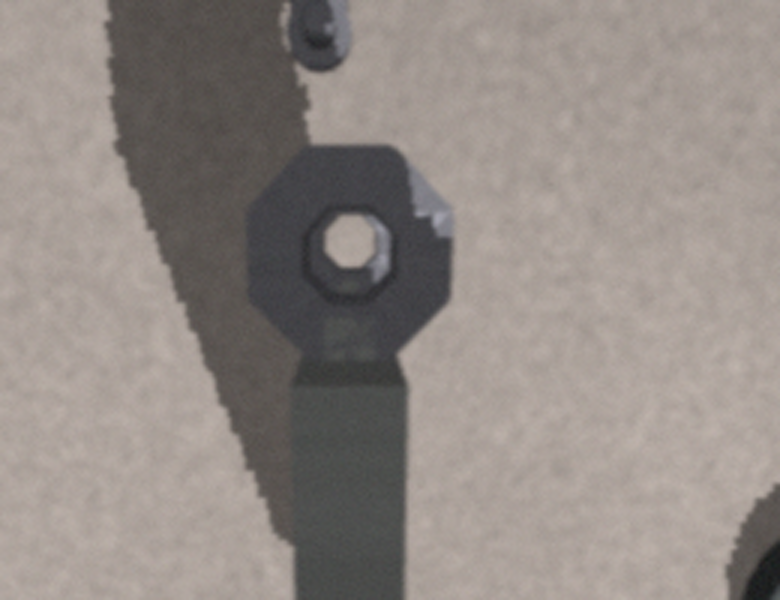

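```bash
python3 - <<'E'
from h import *
u=.2099-.150+.010
pin=at_z('w3',306.7,8.0,.076); b=at_z('w3',316.7,84,u+.149)
b2=at_z('w3',200+350/3,240/3,u+.03)
print(load('w3')[1][:3,3],pin,b,b2,'kin bore',np.array([.61,-.0128])-.0817*np.array([.0872,.9962]))
d=(pin-b)[:2];print(d)
a=np.radians(-95.18);R=np.array([[np.cos(a),-np.sin(a)],[np.sin(a),np.cos(a)]]);print(R.T@(pin[:2]-[.51479,-.25668]))
E
```

```text
[ 0.60229593 -0.09762189  0.34442087] [ 0.60450173 -0.14163209  0.076     ] [ 0.60214436 -0.09473792  0.2189    ] [ 0.60180255 -0.09453495  0.0999    ] kin bore [ 0.60287576 -0.09418954]
[ 0.00235737 -0.04689417]
[-0.12267767  0.07895825]
```

The lower pin shows at about (306.7,8) and the bore at (316.7,84), so the pins are about 47 mm ahead and 2.4 mm toward +x. I'll move over them, still 25 mm above.

```bash
python3 -m jog '[[[0.0005,-0.01,0,0,0,0,255],[0.001,-0.02,0,0,0,0,255],[0.0018,-0.03,0,0,0,0,255],[0.0024,-0.04,0,0,0,0,255],[0.0024,-0.045,0,0,0,0,255],[0.0024,-0.047,0,0,0,0,255],[0.0024,-0.047,0,0,0,0,255],[0.0024,-0.047,0,0,0,0,255],[0.0024,-0.047,0,0,0,0,255]]]'
python3 - <<'E'
from est import *
im=snap('wrist','w4')
cv2.imwrite('pics/w4c.png',cv2.resize(im[20:170,240:400],None,fx=4,fy=4,interpolation=cv2.INTER_CUBIC))
E
```

```text
clock: 11.38
eef_pos: [0.6127, -0.061, 0.2104]
tool_rot: [-0.675, 0.738, 0.0, 0.0]
ft_force: [0.1, 0.1, -4.5]
grip_width: 0.0114
t 11.3833 tcp [ 0.6127 -0.061   0.2104] door dir 84.89 F [ 0.1  0.1 -4.5] T [ 0.04 -0.   -0.03] w 0.011389875523021738
```

View pics/w4c.png

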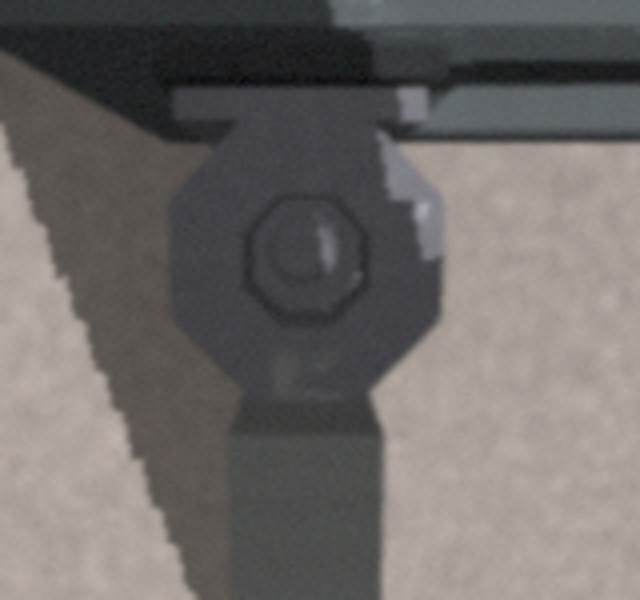

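```bash
python3 - <<'E'
from h import *
im=cv2.imread('pics/w4.png')
c=cv2.resize(im[62:108,294:342],None,fx=12,fy=12,interpolation=cv2.INTER_CUBIC).astype(float)
cv2.imwrite('pics/w4d.png',np.clip((c-30)*3.2,0,255).astype(np.uint8))
u=.2104-.140
b=at_z('w4',316.75,84.75,u+.149)
print(b, [proj('w4',[*b[:2],z]) for z in (u+.125,.171,.17,.155)])
E
```

```text
[ 0.60470183 -0.14273484  0.2194    ] [array([316.60761151,  83.22967611]), array([316.50290536,  82.11169772]), array([316.49923372,  82.07249446]), array([316.44877456,  81.53372718])]
```

View pics/w4d.png

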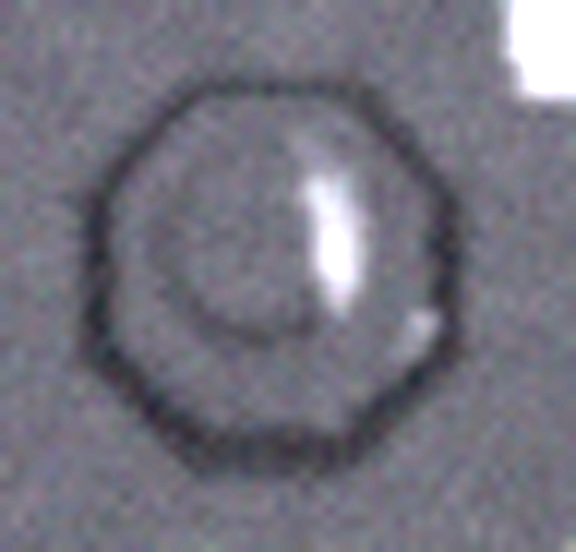

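In the 12x crop the pin sits inside the bore. It is about 0.9 mm off in +x and 0.4 mm off in +y. I'll correct that and come down slowly.

```bash
python3 -m jog '[[[0.0009,0.0004,-0.003,0,0,0,255],[0.0009,0.0004,-0.007,0,0,0,255],[0.0009,0.0004,-0.011,0,0,0,255],[0.0009,0.0004,-0.015,0,0,0,255],[0.0009,0.0004,-0.018,0,0,0,255],[0.0009,0.0004,-0.02,0,0,0,255],[0.0009,0.0004,-0.02,0,0,0,255],[0.0009,0.0004,-0.02,0,0,0,255]]]'
python3 -m jog '[[[0,0,-0.001,0,0,0,255],[0,0,-0.002,0,0,0,255],[0,0,-0.003,0,0,0,255],[0,0,-0.004,0,0,0,255],[0,0,-0.004,0,0,0,255]]]'
python3 - <<'E'
from est import *
im=snap('wrist','w5')
c=cv2.resize(im[62:108,294:342],None,fx=12,fy=12,interpolation=cv2.INTER_CUBIC).astype(float)
cv2.imwrite('pics/w5d.png',np.clip((c-30)*3.2,0,255).astype(np.uint8))
E
```

```text
clock: 12.1
eef_pos: [0.6136, -0.0609, 0.1902]
tool_rot: [-0.675, 0.738, 0.0, -0.0]
ft_force: [-0.1, -1.1, -3.6]
grip_width: 0.0112
clock: 12.52
eef_pos: [0.6136, -0.0609, 0.1862]
tool_rot: [-0.675, 0.738, 0.0, -0.0]
ft_force: [0.1, -0.4, -2.6]
grip_width: 0.0113
t 12.5167 tcp [ 0.6136 -0.0609  0.1862] door dir 84.87 F [ 0.1 -0.4 -2.6] T [ 0.09  0.03 -0.02] w 0.011257031882160996
```

```bash
python3 -m jog '[[[0,0,-0.0007,0,0,0,255],[0,0,-0.0014,0,0,0,255],[0,0,-0.002,0,0,0,255],[0,0,-0.002,0,0,0,255]]]'
python3 - <<'E'
from est import *
E
python3 -m jog '[[[0,0,-0.0007,0,0,0,255],[0,0,-0.0014,0,0,0,255],[0,0,-0.002,0,0,0,255],[0,0,-0.002,0,0,0,255]]]'
python3 - <<'E'
from est import *
E
```

```text
clock: 12.9
eef_pos: [0.6136, -0.0609, 0.1842]
tool_rot: [-0.675, 0.738, 0.0, -0.0]
ft_force: [0.1, -0.0, -4.2]
grip_width: 0.0113
t 12.9 tcp [ 0.6136 -0.0609  0.1842] door dir 84.87 F [ 0.1 -0.  -4.2] T [-0.05  0.05  0.01] w 0.011315141248870205
clock: 13.23
eef_pos: [0.6136, -0.0609, 0.1822]
tool_rot: [-0.675, 0.738, 0.0, -0.0]
ft_force: [-0.6, -0.1, -4.7]
grip_width: 0.0115
t 13.2333 tcp [ 0.6136 -0.0609  0.1822] door dir 84.87 F [-0.6 -0.1 -4.7] T [-0.05 -0.03  0.  ] w 0.011518647664733222
```

View pics/w5d.png

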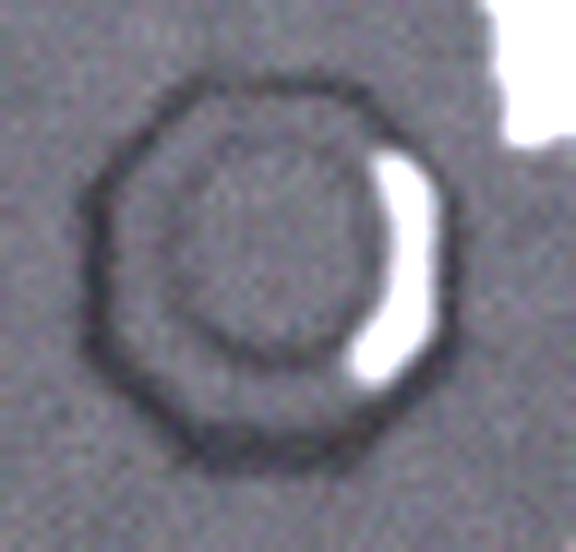

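The pin is now nearly concentric in the bore, and there is no reaction force. I'll continue down to the seat.

```bash
python3 -m jog '[[[0,0,-0.001,0,0,0,255],[0,0,-0.002,0,0,0,255],[0,0,-0.003,0,0,0,255],[0,0,-0.004,0,0,0,255],[0,0,-0.005,0,0,0,255],[0,0,-0.006,0,0,0,255],[0,0,-0.006,0,0,0,255]]]'
python3 -m jog '[[[0,0,-0.0007,0,0,0,255],[0,0,-0.0014,0,0,0,255],[0,0,-0.002,0,0,0,255],[0,0,-0.0027,0,0,0,255],[0,0,-0.0034,0,0,0,255],[0,0,-0.004,0,0,0,255],[0,0,-0.004,0,0,0,255]]]'
python3 -m jog '[[[0,0,-0.0003,0,0,0,255],[0,0,-0.0006,0,0,0,255],[0,0,-0.001,0,0,0,255],[0,0,-0.001,0,0,0,255]]]'
python3 - <<'E'
from est import *
E
```

```text
clock: 13.82
eef_pos: [0.6135, -0.0609, 0.176]
tool_rot: [-0.675, 0.738, 0.0, -0.0]
ft_force: [0.2, -0.7, -4.5]
grip_width: 0.011
clock: 14.4
eef_pos: [0.6136, -0.0609, 0.1722]
tool_rot: [-0.675, 0.738, 0.0, -0.0]
ft_force: [-0.7, -0.3, -3.3]
grip_width: 0.0114
clock: 14.73
eef_pos: [0.6139, -0.061, 0.1718]
tool_rot: [-0.675, 0.738, -0.0, 0.0]
ft_force: [-0.7, -0.9, -3.3]
grip_width: 0.0114
t 14.7333 tcp [ 0.6139 -0.061   0.1718] door dir 84.87 F [-0.7 -0.9 -3.3] T [-0.04  0.05 -0.03] w 0.011380640540301521
```

```bash
for i in 1 2; do python3 -m jog '[[[0,0,-0.0002,0,0,0,255],[0,0,-0.0004,0,0,0,255],[0,0,-0.0006,0,0,0,255],[0,0,-0.0006,0,0,0,255]]]';done
python3 -m jog '[[[0,0,0,0,0,0,255]]]'
```

```text
clock: 15.07
eef_pos: [0.614, -0.061, 0.1715]
tool_rot: [-0.675, 0.738, -0.001, 0.0]
ft_force: [-0.7, 0.5, 1.5]
grip_width: 0.0114
clock: 15.4
eef_pos: [0.6142, -0.061, 0.1712]
tool_rot: [-0.675, 0.738, -0.001, 0.001]
ft_force: [-0.9, 0.7, 5.2]
grip_width: 0.0111
clock: 15.48
eef_pos: [0.6142, -0.061, 0.1712]
tool_rot: [-0.675, 0.738, -0.001, 0.001]
ft_force: [-0.5, 0.7, 5.3]
grip_width: 0.0111
```

Support began at z≈0.172, which matches the expected seat at 0.170–0.1715 and is 14.5 mm below the pin tips. I'll take off the preload, open gently and look.

```bash
python3 -m jog '[[[0,0,0.0006,0,0,0,255],[0,0,0.0006,0,0,0,255],[0,0,0.0006,0,0,0,240],[0,0,0.0006,0,0,0,225],[0,0,0.0006,0,0,0,210],[0,0,0.0006,0,0,0,190],[0,0,0.0006,0,0,0,150],[0,0,0.0006,0,0,0,100],[0,0,0.0006,0,0,0,100],[0,0,0.0006,0,0,0,100]]]'
python3 - <<'E'
from est import *
a=snap('scene','s6');b=snap('wrist','w6');t=snap('top','t6')
x=cv2.resize(a[60:260,150:350],None,fx=2,fy=2,interpolation=cv2.INTER_CUBIC)
y=cv2.resize(b[30:230,220:420],None,fx=2,fy=2,interpolation=cv2.INTER_CUBIC)
cv2.imwrite('pics/c6.png',np.clip(np.hstack([x,y])*1.4,0,255).astype(np.uint8))
E
```

```text
clock: 16.32
eef_pos: [0.6135, -0.0608, 0.1704]
tool_rot: [-0.675, 0.738, 0.0, -0.0]
ft_force: [-0.3, 0.0, 0.1]
grip_width: 0.0517
t 16.3167 tcp [ 0.6135 -0.0608  0.1704] door dir 84.87 F [-0.3  0.   0.1] T [ 0.03  0.02 -0.04] w 0.051739423893987106
```

View pics/c6.png

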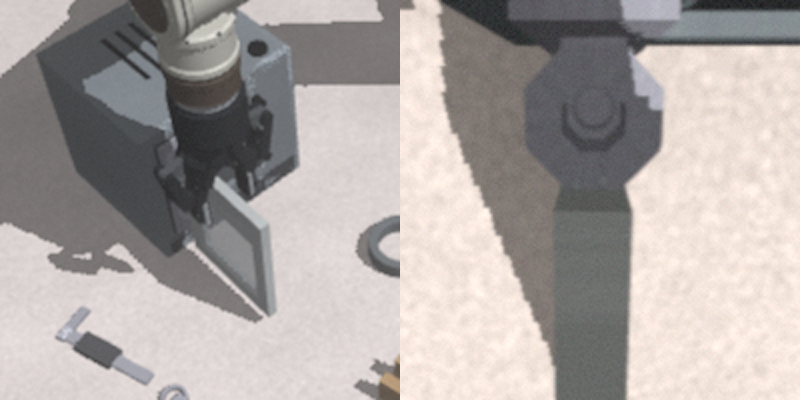

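The door is hanging on both pins and has been released, with the pin showing in the upper bore. I'll back away upward, close the fingers and move to the outer (+x) side of the door.

```bash
python3 -m jog '[[[0,0,0.015,0,0,0,100],[0,0,0.04,0,0,0,100],[0,0,0.07,0,0,0,100],[0,0,0.09,0,0,0,255],[0.02,0.025,0.09,0,0,0,255],[0.05,0.04,0.09,0,0,0,255],[0.055,0.04,0.09,0,0,0,255],[0.055,0.04,0.09,0,0,0,255],[0.055,0.04,0.09,0,0,0,255],[0.055,0.04,0.09,0,0,0,255]]]'
python3 - <<'E'
from est import *
w=snap('wrist','w7');t=snap('top','t7');s=snap('scene','s7')
cv2.imwrite('pics/c7.png',np.clip(np.hstack([cv2.resize(s[60:260,180:380],None,fx=2,fy=2,interpolation=cv2.INTER_CUBIC),cv2.resize(t[150:350,330:530],None,fx=2,fy=2)])*1.4,0,255).astype(np.uint8))
pin=np.array([.6055,-.1424]);d=np.array([.0895,.996]);e=pin+.15*d
for z in(.03,.2):print(z,proj('s7',[e[0]+.006,e[1],z]),proj('s7',[e[0]-.006,e[1],z]),proj('t7',[*e,z]))
th0=84.9
for th in np.arange(80,181,5):
  q=np.radians(th);D=np.array([np.cos(q),np.sin(q)]);n=np.array([np.sin(q),-np.cos(q)]);h=.015*abs(n[0])+.011*abs(n[1])
  print(th,np.round(pin+.115*D+(.006+h)*n,3))
E
```

```text
clock: 17.3
eef_pos: [0.6678, -0.0215, 0.2607]
tool_rot: [-0.675, 0.738, 0.0, -0.0]
ft_force: [-1.2, 0.4, 0.4]
grip_width: 0.0003
t 17.3 tcp [ 0.6678 -0.0215  0.2607] door dir 84.83 F [-1.2  0.4  0.4] T [ 0.   -0.01  0.04] w 0.0003109134176730864
0.03 [285.07127238 217.74660123] [288.64101479 214.48915252] [341.47018656 204.17310198]
0.2 [279.21764223 172.14073271] [283.30174647 168.66744486] [345.93469508 189.29325702]
80 [ 0.648 -0.033]
85 [ 0.637 -0.03 ]
90 [ 0.626 -0.027]
95 [ 0.617 -0.026]
100 [ 0.608 -0.025]
105 [ 0.598 -0.025]
110 [ 0.589 -0.026]
115 [ 0.579 -0.028]
120 [ 0.569 -0.031]
125 [ 0.56  -0.034]
130 [ 0.55  -0.039]
135 [ 0.541 -0.044]
140 [ 0.533 -0.05 ]
145 [ 0.525 -0.057]
150 [ 0.517 -0.065]
155 [ 0.511 -0.074]
160 [ 0.505 -0.083]
165 [ 0.5   -0.093]
170 [ 0.496 -0.103]
175 [ 0.493 -0.114]
180 [ 0.491 -0.125]
```

View pics/c7.png

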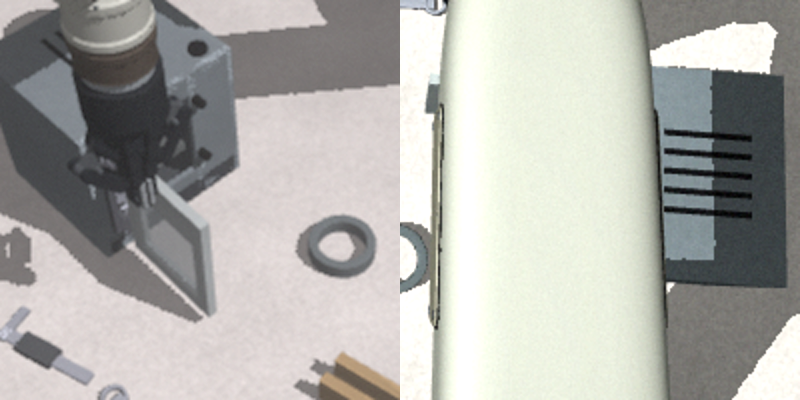

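Seen from the scene camera, the door's lower free corner is at about (286,216). That matches the prediction for an underside at 30 mm (285–288, 214–218), so the door is fully home. I'll lower beside it and push it shut.

```bash
python3 -m jog '[[[-0.002,-0.008,-0.03,0,0,0,255],[-0.008,-0.008,-0.06,0,0,0,255],[-0.008,-0.008,-0.08,0,0,0,255],[-0.008,-0.008,-0.088,0,0,0,255],[-0.008,-0.008,-0.088,0,0,0,255],[-0.008,-0.008,-0.088,0,0,0,255]]]'
python3 -m jog '[[[-0.01,0,0,0,0,0,255],[-0.017,0,0,0,0,0,255],[-0.022,0,0,0,0,0,255],[-0.026,0.001,0,0,0,0,255],[-0.03,0.002,0,0,0,0,255],[-0.034,0.003,0,0,0,0,255],[-0.039,0.0035,0,0,0,0,255],[-0.043,0.004,0,0,0,0,255],[-0.048,0.0045,0,0,0,0,255],[-0.052,0.005,0,0,0,0,255]]]'
python3 -m jog '[[[-0.005,0,0,0,0,0,255],[-0.01,0,0,0,0,0,255],[-0.015,-0.0005,0,0,0,0,255],[-0.019,-0.001,0,0,0,0,255],[-0.024,-0.002,0,0,0,0,255],[-0.029,-0.003,0,0,0,0,255],[-0.034,-0.0045,0,0,0,0,255],[-0.039,-0.006,0,0,0,0,255],[-0.043,-0.0075,0,0,0,0,255],[-0.048,-0.009,0,0,0,0,255]]]'
python3 - <<'E'
from est import *
E
```

```text
clock: 17.95
eef_pos: [0.6609, -0.0291, 0.1738]
tool_rot: [-0.675, 0.738, -0.0, 0.0]
ft_force: [-0.6, 0.5, 0.8]
grip_width: -0.0001
clock: 18.78
eef_pos: [0.608, -0.0238, 0.1727]
tool_rot: [-0.675, 0.738, 0.0, -0.0]
ft_force: [-0.7, 0.8, 0.0]
grip_width: -0.0003
clock: 19.62
eef_pos: [0.5603, -0.0331, 0.1728]
tool_rot: [-0.675, 0.738, -0.0, 0.0]
ft_force: [1.5, 0.3, 0.1]
grip_width: 0.0
t 19.6167 tcp [ 0.5603 -0.0331  0.1728] door dir 84.87 F [1.5 0.3 0.1] T [-0.01 -0.03 -0.02] w 4.92040121482726e-05
```

```bash
python3 -m jog '[[[-0.005,-0.0025,0,0,0,0,255],[-0.01,-0.005,0,0,0,0,255],[-0.0145,-0.0075,0,0,0,0,255],[-0.019,-0.01,0,0,0,0,255],[-0.023,-0.013,0,0,0,0,255],[-0.027,-0.016,0,0,0,0,255],[-0.031,-0.0195,0,0,0,0,255],[-0.035,-0.023,0,0,0,0,255],[-0.039,-0.027,0,0,0,0,255],[-0.043,-0.031,0,0,0,0,255]]]'
python3 -m jog '[[[-0.003,-0.0045,0,0,0,0,255],[-0.006,-0.009,0,0,0,0,255],[-0.009,-0.0135,0,0,0,0,255],[-0.012,-0.018,0,0,0,0,255],[-0.0145,-0.023,0,0,0,0,255],[-0.017,-0.028,0,0,0,0,255],[-0.019,-0.032,0,0,0,0,255],[-0.02,-0.035,0,0,0,0,255],[-0.021,-0.038,0,0,0,0,255]]]'
python3 -m jog '[[[-0.001,-0.0015,0,0,0,0,255],[-0.001,-0.003,0,0,0,0,255],[-0.0015,-0.0045,0,0,0,0,255],[-0.002,-0.006,0,0,0,0,255],[-0.002,-0.006,0,0,0,0,255]]]'
```

```text
clock: 20.45
eef_pos: [0.5173, -0.0643, 0.1728]
tool_rot: [-0.675, 0.738, -0.0, -0.0]
ft_force: [0.9, -0.4, -1.0]
grip_width: -0.0001
clock: 21.2
eef_pos: [0.4966, -0.1023, 0.1728]
tool_rot: [-0.675, 0.738, -0.0, 0.0]
ft_force: [-0.0, 0.3, -0.3]
grip_width: 0.0001
clock: 21.62
eef_pos: [0.4947, -0.108, 0.1728]
tool_rot: [-0.675, 0.738, -0.0, -0.0]
ft_force: [-0.6, -0.5, -0.0]
grip_width: -0.0001
```

```bash
for i in 1 2 3 4 5; do python3 -m jog '[[[0,-0.001,0,0,0,0,255],[0,-0.002,0,0,0,0,255],[0,-0.002,0,0,0,0,255]]]' | grep -E 'eef|force'; done
python3 - <<'E'
from est import *
s=snap('scene','s8')
cv2.imwrite('pics/c8.png',np.clip(cv2.resize(s[40:220,140:340],None,fx=3,fy=3,interpolation=cv2.INTER_CUBIC)*1.4,0,255).astype(np.uint8))
E
```

```text
eef_pos: [0.4947, -0.11, 0.1728]
ft_force: [-0.6, 0.2, 0.4]
eef_pos: [0.4947, -0.1121, 0.1728]
ft_force: [-0.4, 0.3, -0.8]
eef_pos: [0.4947, -0.1141, 0.1728]
ft_force: [-0.9, 0.2, 0.1]
eef_pos: [0.4946, -0.1153, 0.1728]
ft_force: [0.5, 3.8, -0.0]
eef_pos: [0.4947, -0.1154, 0.1729]
ft_force: [-0.6, 8.0, 2.2]
t 22.8667 tcp [ 0.4947 -0.1154  0.1729] door dir 84.96 F [-0.6  8.   2.2] T [ 1.85  0.01 -0.04] w -0.00035552712439081233
```

The door stopped at 8 N, at the predicted stop position. I'll back off and check.

```bash
python3 -m jog '[[[0,0.005,0,0,0,0,255],[0,0.015,0,0,0,0,255],[0,0.04,0.0,0,0,0,255],[-0.02,0.07,0.03,0,0,0,255],[-0.06,0.1,0.07,0,0,0,255],[-0.1,0.13,0.1,0,0,0,255],[-0.13,0.16,0.1,0,0,0,255],[-0.13,0.2,0.1,0,0,0,255],[-0.13,0.2,0.1,0,0,0,255],[-0.13,0.2,0.1,0,0,0,255]]]'
python3 - <<'E'
from est import *
s=snap('scene','s9');t=snap('top','t9')
out=np.zeros((560,800,3),np.uint8)
out[:540,:450]=cv2.resize(s[40:220,150:300],None,fx=3,fy=3,interpolation=cv2.INTER_CUBIC)
out[:420,450:]=cv2.resize(t[170:310,380:496],(350,420),interpolation=cv2.INTER_CUBIC)
cv2.imwrite('pics/c9.png',np.clip(out*1.4,0,255).astype(np.uint8))
pin=np.array([.6055,-.1424]);d=np.array([-.9959,.0903]);e=pin+.15*d
for z in(.03,.2):print(z,proj('s9',[*e,z]),proj('t9',[*e,z]))
E
```

```text
clock: 23.75
eef_pos: [0.363, 0.0857, 0.2745]
tool_rot: [-0.677, 0.736, -0.0, 0.002]
ft_force: [0.1, -0.1, 0.3]
grip_width: -0.0003
t 23.75 tcp [0.363  0.0857 0.2745] door dir 85.24 F [ 0.1 -0.1  0.3] T [-0.04 -0.02 -0.06] w -0.00029551004114275253
0.03 [292.42731621 147.07147459] [398.84664363 269.24183431]
0.2 [288.10578172  97.81912251] [414.19561984 266.0098613 ]
```

View pics/c9.png

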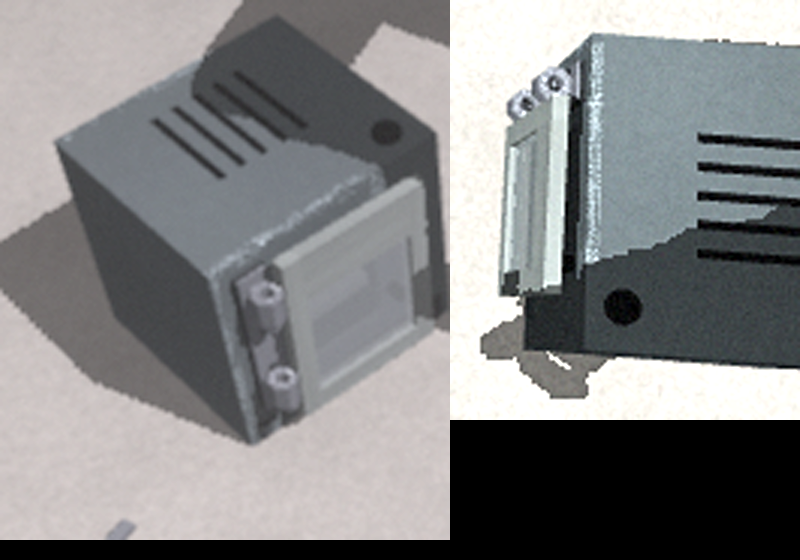

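The door is shut, parallel to the front, with both knuckles on their pins. Its free edge is where it should be for shut: (433,318) in the crop against a predicted (427,321).

```bash
python3 -m jog '[[[0,0,0,0,0,0,255],[0,0,0,0,0,0,255]]]' >/dev/null; python3 -c "from workcell import bot;print(bot.job_done())"
```

```text
the job is handed in; nothing more can be done
None
```

The guard door is hung on both hinge pins and swung shut against its stops. I handed the job in at about 24 s on the robot's clock.

- **Grip:** I lifted the door about 20 mm, set it back in its slot, and regripped with the hand turned half round. That let the wrist camera look down the knuckle bore at the pin.
- **Hanging:** I lined the bores up over the pins and lowered the door square to the front. There was no noticeable reaction until it took support at the seat height. I pressed it with about 9 N at most (wrist reading +5 N with the door's own 4 N weight), eased off, and let go.
- **Closing:** I pushed the door round lightly with closed fingers until it met the stops at 8 N, then backed away.

**Last checks:**
- **Seating:** with the door hung open, its lower corner was within about 2 pixels of where a 30 mm underside should put it. The arm's height at contact was about 1.5 mm above my first estimate. That is within the uncertainty of where I gripped the door.
- **Sag:** its top corner was a few pixels off, which I put down to sag.
- **Shut position:** the shut door looks parallel to the front, with its free edge within 2–3 pixels of the predicted spot.
- **Other objects:** I touched nothing else on purpose, and the wrist force showed no other contact. I did not check each object again in the final pictures.

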